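Show the press operator the next block and its place

TASK

Show the press operator what to load next: point with the fingertips at the printing block with the round copper disc, keeping still two or three centimetres above its middle for two seconds, then point in the same way at the middle of the empty place in the galley tray for two seconds, then press the green button on the call box fully down and let it come up again. Only point at the block and the tray, without touching them, and come down low over none of the other blocks or the type on the way. Leave the red button alone and everything lying where it is.

Things in the scene. Friction and masses are not known exactly. Their poses are not given: they have to be found in the camera images.
- disc_block: loose printing block: light wood base 70 x 50 mm, 22 mm high, with a solid round copper disc, 38 mm across, in the middle of its top; the relief stands 3 mm proud, so the whole is 25 mm high. Origin at the centre of the underside, x along the 70 mm, z up.
- cross_block: loose printing block: light wood base 70 x 50 mm, 22 mm high, with a steel cross on its top; the relief stands 3 mm proud, so the whole is 25 mm high. Origin at the centre of the underside, x along the 70 mm, z up.
- bars_block: loose printing block: light wood base 70 x 50 mm, 22 mm high, with four black bars on its top; the relief stands 3 mm proud, so the whole is 25 mm high. Origin at the centre of the underside, x along the 70 mm, z up.
- frame_block: loose printing block: light wood base 70 x 50 mm, 22 mm high, with a brass rectangular frame outline on its top; the relief stands 3 mm proud, so the whole is 25 mm high. Origin at the centre of the underside, x along the 70 mm, z up.
- galley: fixed aluminium tray 100 (x) x 270 (y) mm, walls 15 mm high and 4 mm thick, floor 4 mm thick, with three places in a row along its y axis, 86 mm apart. Two places are filled with type, one is empty. Origin at the centre of the underside.
- empty_place: the empty place of the galley: a thin flat green liner 82 x 76 mm, 2 mm thick, fixed on the tray floor; its top is 6 mm above the bench. Origin at the centre of its underside, 4 mm above the bench, z up.
- type_a: loose heavy slab of ridged grey metal type, 82 x 74 mm, 23 mm high, 0.6 kg, lying in one of the places of the galley with its underside 4 mm above the bench (top at 27 mm). Origin at the centre of the underside.
- type_b: loose heavy slab of ridged grey metal type, 82 x 74 mm, 23 mm high, 0.6 kg, lying in one of the places of the galley with its underside 4 mm above the bench (top at 27 mm). Origin at the centre of the underside.
- green_button_top (a point): centre of the top of the round green push button (36 mm across, its top 72 mm above the bench, standing 10 mm proud of a round black collar 52 mm across) on the call box. It is pressed straight down; a spring resists with 1.5 N at first and 5 N at full travel, then it meets a hard stop; the spring brings it back up.
- green_button (a joint): travel of the green button: 0 up, 0.006 m fully down.
- red_button_top (a point): centre of the top of the red push button, the same size and height, 72 mm from the green one.
- red_button (a joint): travel of the red button: 0 up, 0.006 m fully down.
- call_box: fixed grey box 90 (x) x 150 (y) mm, 50 mm high, with the two buttons on its top, green at its +y side, red at its -y side. Origin at the centre of the underside.
- ink_tin: loose white ink tin with a blue band, 72 mm across, 55 mm high. Origin at the centre of the underside.
- ink_knife: loose ink knife like a spatula, 190 mm long, lying flat along its x axis, handle to -x, lower than 30 mm. Origin at its underside near the middle.
- quoin_key: loose steel T-shaped key, 75 mm long with a 90 mm cross bar, 18 mm high, lying flat. Origin under the middle of the shaft.
- mallet: loose wooden mallet lying on the bench, about 230 mm long along its x axis, head 60 x 100 x 55 mm at +x. Origin under its middle.

How it is judged:
By the outcome, as a careful person would: the job done as asked, in the order asked, and still so for the second after the job is handed in, with the robot touching nothing.
It also fails if it takes over 56 s, if anything falls off the work surface, if the arm or the gripper's body presses on something with over 40 N, if the wrist force passes 120 N, or if a joint passes its speed limit or range.

ROBOT

A 6-joint arm with a two-finger parallel gripper is mounted at the origin on the work surface. World frame = base frame: x ahead of the robot, y to its left, z up, the work surface at z = 0. Lengths are in m, angles in degrees, forces in N, time in s.
With the tool pointing down it reaches from about 0.4 to 0.825 m from the base axis. Payload 7 kg.
Tool frame: the origin (TCP) lies at the very end of the fingers, on their centre line; the grasp point (between the pads) lies tcp_to_grasp behind it (tcp_to_grasp is the distance from the TCP to the grasp point, in m); x points along the fingers, y is the direction in which the jaws open and shut, and the axes are right-handed (so a half turn about x gives the same grasp; the last joint's range is limited). The gripper opens to 88 mm and grips with 3 to 60 N. Pads are 19 mm wide; open, the fingers measure 130 mm over their backs; the gripper's body (78 mm by 193 mm) begins 47 mm behind the grasp point.
Start: joints at [-46.748, 20.546, 0.682, 0, -70.136, -16.507], TCP at [0.304, -0.603, 0.227] pointing down, gripper open.
Joint ranges: [-176.03, 176.03], [-82.01, 121.73], [-58.28, 71.71], [-173.87, 95.51], [-174.79, -0.11], [-173.66, 173.66]. Speed limits (degrees/s): [136.94, 136.94, 172.46, 180, 180, 180].

INTERFACE

Orientations are given as [roll, pitch, yaw] about the fixed x, y, z axes, in that order (R = Rz(yaw) Ry(pitch) Rx(roll)).
In Python, from plant import * gives the robot as it stands. The module is installed in compiled form; this text tells all that it offers.
- The arm moves only by the shell command python3 -m pendant 'ROWS'. ROWS is JSON, a list of rows, each an object with "claw": the finger opening in mm, from 0 to 87.6; "linear": the shift along the tool's x, y, z in mm, a list of three; "twist": the turn about the tool's x in rad. In form: [{"claw": claw, "linear": [tx, ty, tz], "twist": twist}, ...]. A call has exactly 10 rows; each row shifts and turns the commanded pose from where the row before left it, along the tool's axes as they then stand; what a row does not reach is not made up. A row lasts 1/12 s, in which the tool goes at most 41.7 mm and 7.16 degrees, less where a joint would pass 70% of its speed; a pose out of reach is approached as far as the arm can. A call with a gripper value outside its range is refused whole. The fingers move at their own pace and stop on an object; the grip force is fixed at half the most. Time passes only in rows, so rows that do not move let the fingers close, or fill a call up. It gives the time, the measured TCP pose, the force and the opening at its end, in the units of the state.
- get_obs(): the state, without advancing time (a new reading comes with each control period).
- snapshot(name): name is "scene" or "side" or "wrist"; returns (picture, depth): 400x640x3 uint8, red, green, blue; 400x640 float32, m along the optical axis (not along the pixel's ray), 0 where there is no reading.
- camera_params(name): a dict with "fx", "fy", "cx", "cy" (pixels), "rvec" (rotation vector, rad) and "tvec" (3), from world to camera coordinates, as OpenCV has them. Camera axes: x right, y down, z forward; pixel columns grow to the right and rows downward; lengths in m; the calibration is good to about 2 mm. The wrist camera is an equidistant fisheye: a pixel r from the principal point sees the ray r / f radians off the axis. A picture is of the moment at which its call begins: read the wrist's pose just before it. camera_params takes no time and is no camera call; for the wrist camera it gives the pose at the moment of the call.
- close_job(): hands the job in, once; it reports no verdict.
Trained networks look in the newest picture that a camera, given by its name, has taken for a name from the list of things; names that differ only in an ending like _2 or _b are one class to them, and where a whole thing is asked for, a point or a joint stands for the part that bears it (a point fixed in the world has none). Each returns a list of dicts, best first, with "confidence" (0 to 1); they miss things now and then, are a little off and sometimes report something else, mostly with a low value. They report only what shows in the picture. A call takes as long as a camera call.
- boxes_of(camera, target): "xy" ([column, row] in pixels, amid what is visible of it).
The state is a dict: "clock": time; "joint_pos": joint angles; "qvel": joint speeds; "tau": joint torques, N m; "tool_pos": TCP position; "orientation": TCP orientation; "force": force on the tool from outside, world axes, zero at the start; "moment": the same for the moment, N m; "opening": finger opening in m.
Only numpy, scipy, OpenCV 4.12 (cv2) and the standard library are available. Lean on these libraries where they do the work, as an engineer would, in place of code of your own. Each camera call takes 0.05 s, during which the arm holds its last target. There are 200 camera calls.

## Working session

There is one attempt and no reset: what is moved stays moved. The work goes in short steps, Python scripts to look and compute and a shell command to move; the robot and the scene stay as the last step left them, time stands still between calls to the robot, and variables do not carry over. Pictures are saved under pics/ and viewed, about 8 in all and at most 12, crops included, and the job is handed in when it is done.

```bash
mkdir -p pics
cat > h.py <<'E'
from plant import *
import numpy as np, cv2
from scipy.spatial.transform import Rotation as R
def pt(cam,depth,uv,p=None):
    p=p or camera_params(cam); u,v=uv; d=np.median([x for x in depth[int(v)-2:int(v)+3,int(u)-2:int(u)+3].ravel() if x>0])
    c=np.array([(u-p['cx'])/p['fx']*d,(v-p['cy'])/p['fy']*d,d])
    M=cv2.Rodrigues(np.array(p['rvec'],float))[0]
    return M.T@(c-np.ravel(p['tvec']))
E
python3 - <<'E'
from h import *
o=get_obs();print(o)
for c in ['scene','side']:
    im,d=snapshot(c);cv2.imwrite(f'pics/{c}0.png',im[...,::-1]);np.save(c+'d.npy',d)
    for t in ['disc_block','cross_block','bars_block','frame_block','empty_place','type_a','green_button_top','red_button_top','ink_tin','mallet']:
        for b in boxes_of(c,t)[:2]:
            try:print(c,t,np.round(b['xy']),round(b['confidence'],2),np.round(pt(c,d,b['xy']),3))
            except Exception as e:print(c,t,b,e)
E
```

```text
{'clock': 0.0, 'joint_pos': array([-4.67476100e+01,  2.05912955e+01,  6.32337432e-01, -2.11739770e-02,
       -7.01361603e+01, -1.65084296e+01]), 'qvel': array([ 0.00062339,  0.02883901,  0.04451951,  0.02697233, -0.10622961,
       -0.01135097]), 'tau': array([ 9.66837142e-04, -5.82712913e+01,  2.93053293e+01,  6.99707419e+00,
        6.81172955e-03, -1.35781906e-04]), 'tool_pos': array([ 0.30351724, -0.60234239,  0.22561005]), 'orientation': array([ 94.69071488,  89.90282056, 121.42746416]), 'force': array([ 0.40967198,  0.25016106, -0.55511763]), 'moment': array([ 0.00042299, -0.03432544, -0.05669717]), 'opening': 0.08766353247623568}
scene disc_block [368. 231.] 0.58 [0.585 0.176 0.021]
scene cross_block [450. 234.] 0.68 [0.46  0.331 0.022]
scene cross_block [278. 190.] 0.19 [ 0.664 -0.052  0.07 ]
scene bars_block [390. 193.] 0.91 [0.439 0.137 0.023]
scene frame_block [419. 259.] 0.78 [0.579 0.317 0.021]
scene frame_block [288. 208.] 0.18 [0.684 0.002 0.057]
scene empty_place [306. 175.] 0.64 [ 0.514 -0.093  0.004]
scene type_a [288. 156.] 0.92 [ 0.503 -0.172  0.024]
scene type_a
[... 252 characters left out ...]
 0.158 0.054]
scene mallet [439. 293.] 0.77 [0.642 0.404 0.037]
scene mallet [387. 195.] 0.32 [0.45  0.138 0.023]
side disc_block [319. 241.] 0.97 [0.575 0.176 0.022]
side cross_block [368. 289.] 0.79 [0.447 0.34  0.023]
side bars_block [375. 240.] 0.95 [0.427 0.157 0.023]
side frame_block [316. 274.] 0.66 [0.572 0.3   0.022]
side empty_place [346. 198.] 0.56 [ 0.514 -0.078  0.005]
side empty_place [365. 288.] 0.51 [0.455 0.337 0.022]
side type_a [358. 167.] 0.72 [ 0.48  -0.257  0.025]
side type_a [352. 179.] 0.57 [ 0.496 -0.162  0.027]
side green_button_top [299. 194.] 0.56 [0.649 0.016 0.067]
side ink_tin [247. 228.] 0.84 [0.768 0.171 0.046]
side mallet [287. 305.] 0.62 [0.617 0.433 0.054]
```

View pics/scene0.png

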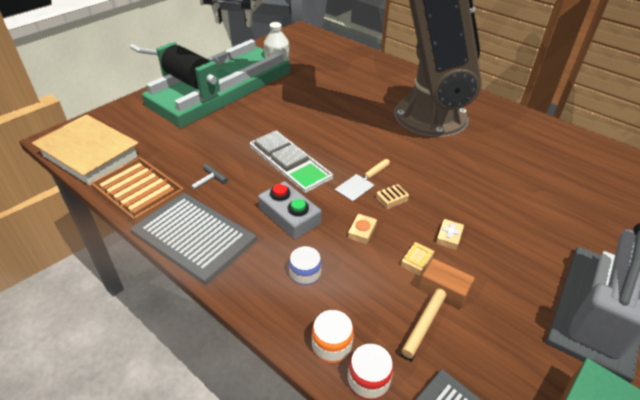

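View pics/side0.png

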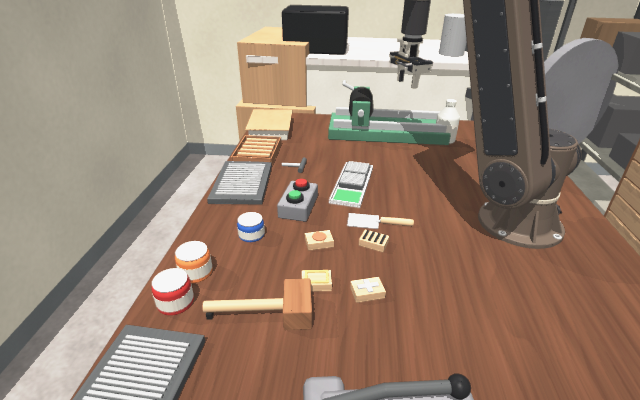

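The scene view shows the copper disc at about (363,229), the green liner at (310,175), the green button at (298,205) and the red one at (280,190). The side view agrees: disc (319,238), liner (348,196), green button (295,195). I'll refine these by colour and depth.

Run:
```python
from h import *
def seg(c,name,uv,hr,smin,r):
    im=cv2.imread(f'pics/{c}0.png');d=np.load(c+'d.npy');h=cv2.cvtColor(im,cv2.COLOR_BGR2HSV)
    m=np.zeros(h.shape[:2],bool);u,v=uv;m[v-r:v+r,u-r:u+r]=1
    m&=(h[...,0]>=hr[0])&(h[...,0]<=hr[1])&(h[...,1]>smin)&(h[...,2]>90)
    vs,us=np.nonzero(m);P=np.array([pt(c,d[v:v+1,u:u+1].repeat(5,0).repeat(5,1),(2,2),None) if 0 else None for u,v in []])
    p=camera_params(c);M=cv2.Rodrigues(np.array(p['rvec'],float))[0]
    z=d[vs,us];C=np.c_[(us-p['cx'])/p['fx']*z,(vs-p['cy'])/p['fy']*z,z];W=(C-np.ravel(p['tvec']))@M
    W=W[z>0];lo,hi=np.percentile(W,[3,97],0)
    print(c,name,len(W),'px',round(us.mean()),round(vs.mean()),'mid',np.round((lo+hi)/2,3),'mean',np.round(W.mean(0),3),'size',np.round(hi-lo,3))
seg('scene','disc',(363,228),(3,14),140,11);seg('side','disc',(319,238),(3,14),140,11)
seg('scene','liner',(310,175),(45,75),150,28);seg('side','liner',(348,196),(45,75),150,22)
seg('scene','green',(298,205),(45,75),150,14);seg('side','green',(295,195),(45,75),150,12)
seg('scene','red',(280,190),(0,6),150,12);seg('side','red',(302,184),(0,6),150,10)
o=get_obs();print(np.round(R.from_euler('xyz',o['orientation'],degrees=True).as_matrix(),3))
```

```text
scene disc 126 px 363 226 mid [0.577 0.146 0.013] mean [0.579 0.154 0.02 ] size [0.036 0.076 0.03 ]Traceback (most recent call last):
  File "<stdin>", line 11, in <module>
  File "<stdin>", line 9, in seg
    return _quantile_unchecked(
        a, q, axis, out, overwrite_input, method, keepdims, weights)
    return _ureduce(a,
                    func=_quantile_ureduce_func,
    ...<5 lines>...
                    overwrite_input=overwrite_input,
                    method=method)
    r = func(a, **kwargs)
    result = _quantile(arr,
                       quantiles=q,
    ...<2 lines>...
                       out=out,
                       weights=wgt)
    slices_having_nans = np.isnan(arr[-1, ...])
                                  ~~~^^^^^^^^^
IndexError: index -1 is out of bounds for axis 0 with size 0
```

```bash
cat > seg.py <<'E'
from h import *
def seg(c,name,uv,hr,smin,r,zr):
    im=cv2.imread(f'pics/{c}0.png');d=np.load(c+'d.npy');h=cv2.cvtColor(im,cv2.COLOR_BGR2HSV)
    m=np.zeros(h.shape[:2],bool);u,v=uv;m[v-r:v+r,u-r:u+r]=1
    m&=(h[...,0]>=hr[0])&(h[...,0]<=hr[1])&(h[...,1]>smin)&(h[...,2]>80)&(d>0)
    vs,us=np.nonzero(m)
    p=camera_params(c);M=cv2.Rodrigues(np.array(p['rvec'],float))[0]
    z=d[vs,us];C=np.c_[(us-p['cx'])/p['fx']*z,(vs-p['cy'])/p['fy']*z,z];W=(C-np.ravel(p['tvec']))@M
    k=(W[:,2]>zr[0])&(W[:,2]<zr[1]);W=W[k]
    if len(W)<5: print(c,name,'few',len(W),h[v-2:v+3:2,u-2:u+3:2].tolist());return
    lo,hi=np.percentile(W,[3,97],0)
    print(c,name,len(W),'px',round(us[k].mean()),round(vs[k].mean()),'mid',np.round((lo+hi)/2,3),'mean',np.round(W.mean(0),3),'size',np.round(hi-lo,3))
E
python3 - <<'E'
from seg import *
for c,u in (('scene',(363,228)),('side',(319,238))):
    seg(c,'disc',u,(4,14),110,16,(.017,.035)); seg(c,'blocktop',u,(4,30),30,24,(.014,.035))
seg('scene','liner',(310,175),(45,75),120,28,(0,.015));seg('side','liner',(348,196),(45,75),120,22,(0,.015))
seg('scene','green',(298,205),(45,75),120,14,(.06,.09));seg('side','green',(295,195),(45,75),120,12,(.06,.09))
seg('scene','red',(280,190),(0,6),120,12,(.06,.09));seg('side','red',(302,184),(0,6),120,10,(.06,.09))
o=get_obs();print(np.round(R.from_euler('xyz',o['orientation'],degrees=True).as_matrix(),3))
E
```

```text
scene disc 125 px 362 225 mid [0.581 0.155 0.024] mean [0.581 0.155 0.024] size [0.032 0.029 0.006]
scene blocktop 457 px 362 227 mid [0.582 0.156 0.021] mean [0.584 0.157 0.022] size [0.07  0.055 0.011]
side disc 91 px 319 236 mid [0.577 0.156 0.024] mean [0.577 0.158 0.024] size [0.032 0.032 0.005]
side blocktop 333 px 319 238 mid [0.576 0.158 0.021] mean [0.577 0.162 0.022] size [0.065 0.055 0.011]
scene liner 388 px 308 175 mid [ 0.511 -0.089  0.005] mean [ 0.512 -0.089  0.005] size [0.069 0.063 0.007]
side liner 216 px 347 196 mid [ 0.51  -0.089  0.006] mean [ 0.51  -0.088  0.006] size [0.07  0.055 0.005]
scene green 150 px 298 205 mid [0.668 0.02  0.068] mean [0.669 0.021 0.07 ] size [0.031 0.032 0.012]
side green 77 px 295 194 mid [0.662 0.022 0.068] mean [0.662 0.025 0.07 ] size [0.03  0.032 0.01 ]
scene red 147 px 279 190 mid [ 0.658 -0.052  0.068] mean [ 0.659 -0.051  0.069] size [0.032 0.033 0.013]
side red 83 px 301 182 mid [ 0.654 -0.05   0.067] mean [ 0.654 -0.047  0.069] size [0.033 0.03  0.013]
[[-0.    -0.45   0.893]
 [-0.     0.893  0.45 ]
 [-1.    -0.    -0.   ]]
```

```bash
python3 -m pendant '[{"claw":0,"linear":[0,12,13],"twist":0},{"claw":0,"linear":[0,26,27],"twist":0},{"claw":0,"linear":[0,26,27],"twist":0},{"claw":0,"linear":[0,26,27],"twist":0},{"claw":0,"linear":[0,26,27],"twist":0},{"claw":0,"linear":[0,26,27],"twist":0},{"claw":0,"linear":[0,26,27],"twist":0},{"claw":0,"linear":[0,26,27],"twist":0},{"claw":0,"linear":[0,26,27],"twist":0},{"claw":0,"linear":[0,26,27],"twist":0}]'; python3 -m pendant '[{"claw":0,"linear":[0,26,27],"twist":0},{"claw":0,"linear":[0,26,27],"twist":0},{"claw":0,"linear":[0,26,27],"twist":0},{"claw":0,"linear":[0,26,27],"twist":0},{"claw":0,"linear":[0,26,27],"twist":0},{"claw":0,"linear":[0,26,27],"twist":0},{"claw":0,"linear":[0,26,27],"twist":0},{"claw":0,"linear":[0,26,27],"twist":0},{"claw":0,"linear":[0,12,13],"twist":0},{"claw":0,"linear":[0,0,0],"twist":0}]'
```

```text
clock: 1.93
tool_pos: [0.4219, -0.2662, 0.2269]
orientation: [-37.9, 90.0, -11.1]
force: [0.8, 0.3, -0.1]
opening: 0.0265
clock: 2.77
tool_pos: [0.5284, 0.0349, 0.2264]
orientation: [-4.7, 90.0, 22.2]
force: [0.0, 0.2, 0.6]
opening: 0.0008
```

```bash
python3 -m pendant '[{"claw":0,"linear":[0,14,16],"twist":0},{"claw":0,"linear":[0,14,17],"twist":0},{"claw":0,"linear":[0,14,16],"twist":0},{"claw":0,"linear":[10,14,17],"twist":0},{"claw":0,"linear":[15,14,16],"twist":0},{"claw":0,"linear":[20,14,17],"twist":0},{"claw":0,"linear":[25,0,0],"twist":0},{"claw":0,"linear":[20,0,0],"twist":0},{"claw":0,"linear":[10,0,0],"twist":0},{"claw":0,"linear":[0,0,0],"twist":0}]'
cat > w.py <<'E'
from h import *
import sys
o=get_obs();p=camera_params('wrist');im,d=snapshot('wrist')
cv2.imwrite(f'pics/{sys.argv[1]}.png',im[...,::-1])
M=cv2.Rodrigues(np.array(p['rvec'],float))[0];t=np.ravel(p['tvec'])
def ray(u,v):
    a,b=(u-p['cx'])/p['fx'],(v-p['cy'])/p['fy'];r=np.hypot(a,b)+1e-9
    c=np.stack([a/r*np.sin(r),b/r*np.sin(r),np.cos(r)],-1);return c
h=cv2.cvtColor(im,cv2.COLOR_RGB2HSV);vv,uu=np.mgrid[:400,:640]
c=ray(uu,vv);W=(c/c[...,2:]*d[...,None]-t)@M
for n,h0,h1,z0,z1 in (('disc',4,14,.017,.035),('green_liner',45,75,0,.015),('green_btn',45,75,.06,.09),('red',0,5,.06,.09)):
    m=(h[...,0]>=h0)&(h[...,0]<=h1)&(h[...,1]>120)&(h[...,2]>80)&(d>0)&(W[...,2]>z0)&(W[...,2]<z1)
    k,l,s,_=cv2.connectedComponentsWithStats(m.astype(np.uint8))
    for i in range(1,k):
        if s[i,4]>60:
            P=W[l==i];lo,hi=np.percentile(P,[2,98],0);print(n,s[i,4],np.round(np.r_[uu[l==i].mean(),vv[l==i].mean()]),np.round((lo+hi)/2,4),np.round(hi-lo,3))
print(o['clock'],o['tool_pos'],np.round(R.from_euler('xyz',o['orientation'],degrees=True).as_matrix(),3).tolist())
E
python3 w.py w1
```

```text
clock: 3.6
tool_pos: [0.5763, 0.1501, 0.1242]
orientation: [-178.5, 89.7, -151.8]
force: [0.2, -1.2, -0.6]
opening: 0.0004
disc 1375 [321. 202.] [0.5792 0.1534 0.0243] [0.034 0.033 0.003]
disc 258 [462. 308.] [0.62   0.3526 0.0261] [0.035 0.006 0.017]
green_liner 4244 [135.  36.] [ 0.5144 -0.0888  0.0057] [0.075 0.075 0.003]
green_btn 1135 [138. 234.] [0.6637 0.0184 0.0675] [0.031 0.032 0.011]
red 964 [ 81. 191.] [ 0.655  -0.0522  0.0673] [0.032 0.032 0.011]
3.6 [0.57634126 0.15012587 0.12418763] [[-0.004, -0.45, 0.893], [-0.002, 0.893, 0.45], [-1.0, -0.0, -0.004]]
```

View pics/w1.png

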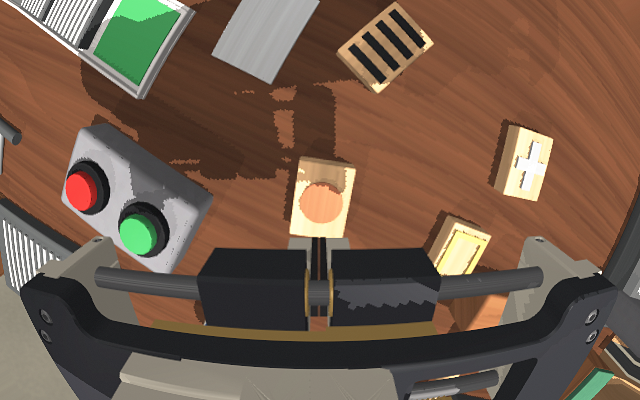

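The wrist view shows the disc block just ahead of the fingers at (321,202), with the green button at (138,234) and the green liner at (140,35). All three agree with the earlier fixes. Next I go down to 25 mm above the disc.

```bash
python3 -m pendant '[{"claw":0,"linear":[6,1,1],"twist":0},{"claw":0,"linear":[12,0,1],"twist":0},{"claw":0,"linear":[15,0,0],"twist":0},{"claw":0,"linear":[15,0,0],"twist":0},{"claw":0,"linear":[12,0,0],"twist":0},{"claw":0,"linear":[8,0,0],"twist":0},{"claw":0,"linear":[4,0,0],"twist":0},{"claw":0,"linear":[2,0,0],"twist":0},{"claw":0,"linear":[0,0,0],"twist":0},{"claw":0,"linear":[0,0,0],"twist":0}]'
S='nothing'; python3 w.py w2 | tail -1
```

```text
clock: 4.48
tool_pos: [0.5795, 0.1532, 0.0532]
orientation: [-1.0, 89.9, 25.7]
force: [0.2, -0.7, 0.6]
opening: 0.0007
4.4833 [0.5795374  0.15321484 0.05317986] [[0.001, -0.45, 0.893], [0.0, 0.893, 0.45], [-1.0, -0.0, 0.001]]
```

```bash
python3 -m pendant '[{"claw":0,"linear":[3,0,0],"twist":0},{"claw":0,"linear":[0,0,0],"twist":0},{"claw":0,"linear":[0,0,0],"twist":0},{"claw":0,"linear":[0,0,0],"twist":0},{"claw":0,"linear":[0,0,0],"twist":0},{"claw":0,"linear":[0,0,0],"twist":0},{"claw":0,"linear":[0,0,0],"twist":0},{"claw":0,"linear":[0,0,0],"twist":0},{"claw":0,"linear":[0,0,0],"twist":0},{"claw":0,"linear":[0,0,0],"twist":0}]'
python3 -m pendant '[{"claw":0,"linear":[0,0,0],"twist":0},{"claw":0,"linear":[0,0,0],"twist":0},{"claw":0,"linear":[0,0,0],"twist":0},{"claw":0,"linear":[0,0,0],"twist":0},{"claw":0,"linear":[0,0,0],"twist":0},{"claw":0,"linear":[0,0,0],"twist":0},{"claw":0,"linear":[0,0,0],"twist":0},{"claw":0,"linear":[0,0,0],"twist":0},{"claw":0,"linear":[0,0,0],"twist":0},{"claw":0,"linear":[0,0,0],"twist":0}]'
python3 -m pendant '[{"claw":0,"linear":[0,0,0],"twist":0},{"claw":0,"linear":[0,0,0],"twist":0},{"claw":0,"linear":[0,0,0],"twist":0},{"claw":0,"linear":[0,0,0],"twist":0},{"claw":0,"linear":[0,0,0],"twist":0},{"claw":0,"linear":[0,0,0],"twist":0},{"claw":0,"linear":[0,0,0],"twist":0},{"claw":0,"linear":[0,0,0],"twist":0},{"claw":0,"linear":[0,0,0],"twist":0},{"claw":0,"linear":[0,0,0],"twist":0}]'
python3 -m pendant '[{"claw":0,"linear":[0,0,0],"twist":0},{"claw":0,"linear":[0,0,0],"twist":0},{"claw":0,"linear":[0,0,0],"twist":0},{"claw":0,"linear":[0,0,0],"twist":0},{"claw":0,"linear":[0,0,0],"twist":0},{"claw":0,"linear":[0,0,0],"twist":0},{"claw":0,"linear":[0,0,0],"twist":0},{"claw":0,"linear":[0,0,0],"twist":0},{"claw":0,"linear":[0,0,0],"twist":0},{"claw":0,"linear":[0,0,0],"twist":0}]'
```

```text
clock: 5.37
tool_pos: [0.5791, 0.153, 0.0496]
orientation: [162.8, 90.0, -170.5]
force: [0.0, -0.1, 1.0]
opening: 0.0003
clock: 6.2
tool_pos: [0.5791, 0.153, 0.0496]
orientation: [0.8, 90.0, 27.6]
force: [0.8, 1.3, -0.9]
opening: 0.0005
clock: 7.03
tool_pos: [0.5791, 0.153, 0.0496]
orientation: [7.5, 90.0, 34.3]
force: [0.4, -0.0, -0.6]
opening: 0.0006
clock: 7.87
tool_pos: [0.5791, 0.153, 0.0496]
orientation: [53.7, 90.0, 80.4]
force: [-0.1, 0.4, 0.7]
opening: 0.0005
```

```bash
python3 -m pendant '[{"claw":0,"linear":[-10,0,0],"twist":0},{"claw":0,"linear":[-25,0,0],"twist":0},{"claw":0,"linear":[-30,0,0],"twist":0},{"claw":0,"linear":[-25,0,0],"twist":0},{"claw":0,"linear":[-20,-6,-5],"twist":0},{"claw":0,"linear":[0,-15,-14],"twist":0},{"claw":0,"linear":[0,-25,-22],"twist":0},{"claw":0,"linear":[0,-25,-22],"twist":0},{"claw":0,"linear":[0,-25,-23],"twist":0},{"claw":0,"linear":[0,-25,-23],"twist":0}]'
python3 -m pendant '[{"claw":0,"linear":[0,-25,-23],"twist":0},{"claw":0,"linear":[0,-20,-19],"twist":0},{"claw":0,"linear":[0,-14,-12],"twist":0},{"claw":0,"linear":[0,-6,-6],"twist":0},{"claw":0,"linear":[10,0,0],"twist":0},{"claw":0,"linear":[20,0,0],"twist":0},{"claw":0,"linear":[20,0,0],"twist":0},{"claw":0,"linear":[10,0,0],"twist":0},{"claw":0,"linear":[0,0,0],"twist":0},{"claw":0,"linear":[0,0,0],"twist":0}]'
python3 w.py w3
```

```text
clock: 8.7
tool_pos: [0.5353, -0.0056, 0.1601]
orientation: [-7.0, 90.0, 19.8]
force: [0.5, 0.5, 0.2]
opening: 0.0001
clock: 9.53
tool_pos: [0.5119, -0.0888, 0.0993]
orientation: [174.5, 89.9, -158.7]
force: [0.2, -0.7, 0.1]
opening: 0.0004
disc 982 [ 15. 305.] [ 0.8686 -0.4239  0.0279] [0.148 0.087 0.014]
disc 73 [600. 395.] [0.6388 0.6897 0.026 ] [0.034 0.007 0.017]
green_liner 7318 [318. 194.] [ 0.5094 -0.09    0.0057] [0.076 0.074 0.003]
9.5333 [ 0.51186782 -0.08877254  0.09927392] [[-0.001, -0.451, 0.893], [-0.001, 0.893, 0.451], [-1.0, 0.0, -0.001]]
```

View pics/w3.png

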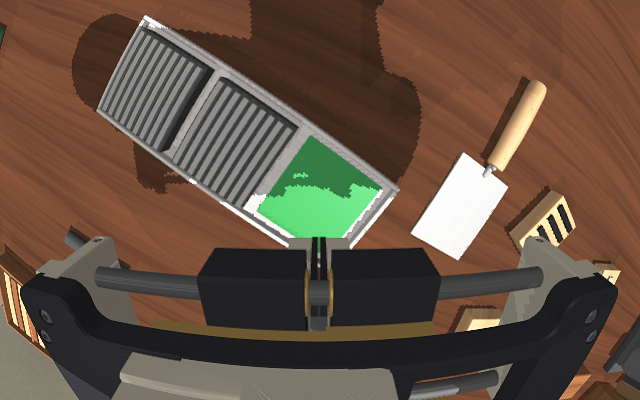

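The wrist view shows the fingers over the green liner, centred at about (318,194), with the type to its upper left and the ink knife clear on the right. The TCP is within 3 mm of the middle. I lower by 68 mm and hold.

```bash
python3 -m pendant '[{"claw":0,"linear":[6,0,0],"twist":0},{"claw":0,"linear":[12,0,0],"twist":0},{"claw":0,"linear":[14,0,0],"twist":0},{"claw":0,"linear":[14,0,0],"twist":0},{"claw":0,"linear":[10,0,0],"twist":0},{"claw":0,"linear":[6,0,0],"twist":0},{"claw":0,"linear":[4,0,0],"twist":0},{"claw":0,"linear":[2,0,0],"twist":0},{"claw":0,"linear":[0,0,0],"twist":0},{"claw":0,"linear":[0,0,0],"twist":0}]'
python3 -m pendant '[{"claw":0,"linear":[0,0,0],"twist":0},{"claw":0,"linear":[0,0,0],"twist":0},{"claw":0,"linear":[0,0,0],"twist":0},{"claw":0,"linear":[0,0,0],"twist":0},{"claw":0,"linear":[0,0,0],"twist":0},{"claw":0,"linear":[0,0,0],"twist":0},{"claw":0,"linear":[0,0,0],"twist":0},{"claw":0,"linear":[0,0,0],"twist":0},{"claw":0,"linear":[0,0,0],"twist":0},{"claw":0,"linear":[0,0,0],"twist":0}]'
python3 -m pendant '[{"claw":0,"linear":[0,0,0],"twist":0},{"claw":0,"linear":[0,0,0],"twist":0},{"claw":0,"linear":[0,0,0],"twist":0},{"claw":0,"linear":[0,0,0],"twist":0},{"claw":0,"linear":[0,0,0],"twist":0},{"claw":0,"linear":[0,0,0],"twist":0},{"claw":0,"linear":[0,0,0],"twist":0},{"claw":0,"linear":[0,0,0],"twist":0},{"claw":0,"linear":[0,0,0],"twist":0},{"claw":0,"linear":[0,0,0],"twist":0}]'
python3 -m pendant '[{"claw":0,"linear":[0,0,0],"twist":0},{"claw":0,"linear":[0,0,0],"twist":0},{"claw":0,"linear":[0,0,0],"twist":0},{"claw":0,"linear":[0,0,0],"twist":0},{"claw":0,"linear":[0,0,0],"twist":0},{"claw":0,"linear":[0,0,0],"twist":0},{"claw":0,"linear":[0,0,0],"twist":0},{"claw":0,"linear":[0,0,0],"twist":0},{"claw":0,"linear":[0,0,0],"twist":0},{"claw":0,"linear":[0,0,0],"twist":0}]'
```

```text
clock: 10.42
tool_pos: [0.5122, -0.0891, 0.032]
orientation: [-23.9, 90.0, 2.9]
force: [0.5, -0.2, -0.2]
opening: 0.0005
clock: 11.25
tool_pos: [0.5119, -0.0892, 0.0316]
orientation: [79.7, 90.0, 106.4]
force: [0.7, -0.2, -0.7]
opening: 0.0004
clock: 12.08
tool_pos: [0.5119, -0.0892, 0.0316]
orientation: [146.9, 90.0, 173.7]
force: [0.8, -0.3, -0.9]
opening: 0.0005
clock: 12.92
tool_pos: [0.5118, -0.0892, 0.0315]
orientation: [173.5, 90.0, -159.8]
force: [-0.7, -0.1, -0.4]
opening: 0.0006
```

```bash
python3 -m pendant '[{"claw":0,"linear":[-10,0,0],"twist":0},{"claw":0,"linear":[-25,0,0],"twist":0},{"claw":0,"linear":[-30,0,0],"twist":0},{"claw":0,"linear":[-25,0,0],"twist":0},{"claw":0,"linear":[-20,0,0],"twist":0},{"claw":0,"linear":[-10,2,10],"twist":0},{"claw":0,"linear":[0,3,20],"twist":0},{"claw":0,"linear":[0,4,27],"twist":0},{"claw":0,"linear":[0,4,27],"twist":0},{"claw":0,"linear":[0,4,27],"twist":0}]'
python3 -m pendant '[{"claw":0,"linear":[0,4,27],"twist":0},{"claw":0,"linear":[0,4,22],"twist":0},{"claw":0,"linear":[0,3,16],"twist":0},{"claw":0,"linear":[0,1,9],"twist":0},{"claw":0,"linear":[8,0,0],"twist":0},{"claw":0,"linear":[16,0,0],"twist":0},{"claw":0,"linear":[16,0,0],"twist":0},{"claw":0,"linear":[10,0,0],"twist":0},{"claw":0,"linear":[0,0,0],"twist":0},{"claw":0,"linear":[0,0,0],"twist":0}]'
python3 w.py w4
```

```text
clock: 13.75
tool_pos: [0.6042, -0.0234, 0.1529]
orientation: [-13.5, 89.9, 13.2]
force: [0.7, 0.4, 0.6]
opening: 0.0006
clock: 14.58
tool_pos: [0.6633, 0.0194, 0.1014]
orientation: [178.1, 89.9, -155.2]
force: [0.8, -0.4, -0.3]
opening: 0.0005
disc 2801 [ 20. 225.] [ 0.8682 -0.3067  0.0266] [0.147 0.074 0.016]
disc 186 [489. 185.] [0.5801 0.1451 0.0236] [0.035 0.021 0.005]
disc 266 [505. 191.] [0.5774 0.163  0.0248] [0.029 0.017 0.003]
disc 70 [603. 267.] [0.5737 0.3949 0.0261] [0.013 0.087 0.015]
disc 432 [619. 353.] [0.6803 0.6899 0.0262] [0.116 0.007 0.017]
green_liner 2518 [278.  15.] [ 0.5353 -0.0892  0.0058] [0.039 0.069 0.003]
green_btn 1534 [315. 222.] [0.661  0.0157 0.0685] [0.025 0.03  0.009]
red 2278 [225. 171.] [ 0.6556 -0.0536  0.0681] [0.032 0.032 0.01 ]
14.5833 [0.66333336 0.01935917 0.10139195] [[-0.001, -0.45, 0.893], [-0.001, 0.893, 0.45], [-1.0, 0.0, -0.001]]
```

View pics/w4.png

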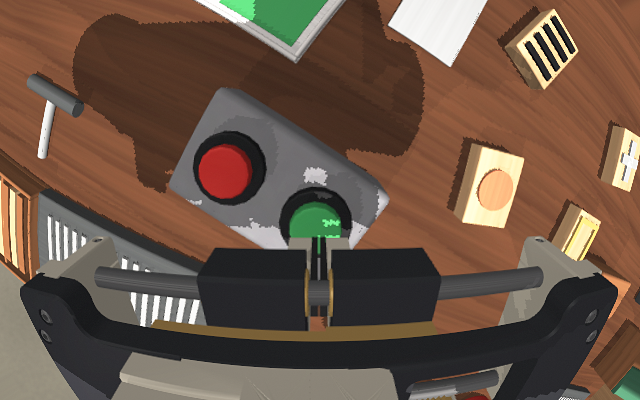

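The wrist view shows the fingers over the green button at about (315,222), with the red button clear at (225,171). Now I press in small steps and watch the force.

```bash
python3 -m pendant '[{"claw":0,"linear":[5,0,0],"twist":0},{"claw":0,"linear":[7,0,0],"twist":0},{"claw":0,"linear":[7,0,0],"twist":0},{"claw":0,"linear":[4,0,0],"twist":0},{"claw":0,"linear":[3,0,0],"twist":0},{"claw":0,"linear":[2,0,0],"twist":0},{"claw":0,"linear":[2,0,0],"twist":0},{"claw":0,"linear":[2,0,0],"twist":0},{"claw":0,"linear":[0,0,0],"twist":0},{"claw":0,"linear":[0,0,0],"twist":0}]'
```

```text
clock: 15.47
tool_pos: [0.6639, 0.0199, 0.0698]
orientation: [176.3, 90.0, -156.9]
force: [-2.3, 0.4, 2.4]
opening: 0.0004
```

```bash
python3 -m pendant '[{"claw":0,"linear":[1,0,0],"twist":0},{"claw":0,"linear":[1,0,0],"twist":0},{"claw":0,"linear":[1,0,0],"twist":0},{"claw":0,"linear":[0.5,0,0],"twist":0},{"claw":0,"linear":[0.5,0,0],"twist":0},{"claw":0,"linear":[0.5,0,0],"twist":0},{"claw":0,"linear":[0,0,0],"twist":0},{"claw":0,"linear":[0,0,0],"twist":0},{"claw":0,"linear":[0,0,0],"twist":0},{"claw":0,"linear":[0,0,0],"twist":0}]'
```

```text
clock: 16.3
tool_pos: [0.6641, 0.02, 0.0662]
orientation: [-39.6, 90.0, -12.9]
force: [-5.0, 0.9, 11.2]
opening: 0.0004
```

The force is 11 N at z = 0.066, past the 5 N spring, so the button is on its stop. I press a hair more to be sure, then release and lift.

```bash
python3 -m pendant '[{"claw":0,"linear":[0.5,0,0],"twist":0},{"claw":0,"linear":[0,0,0],"twist":0},{"claw":0,"linear":[0,0,0],"twist":0},{"claw":0,"linear":[0,0,0],"twist":0},{"claw":0,"linear":[0,0,0],"twist":0},{"claw":0,"linear":[0,0,0],"twist":0},{"claw":0,"linear":[0,0,0],"twist":0},{"claw":0,"linear":[0,0,0],"twist":0},{"claw":0,"linear":[0,0,0],"twist":0},{"claw":0,"linear":[0,0,0],"twist":0}]'
python3 -m pendant '[{"claw":0,"linear":[-2,0,0],"twist":0},{"claw":0,"linear":[-4,0,0],"twist":0},{"claw":0,"linear":[-6,0,0],"twist":0},{"claw":0,"linear":[-15,0,0],"twist":0},{"claw":0,"linear":[-25,0,0],"twist":0},{"claw":0,"linear":[-25,0,0],"twist":0},{"claw":0,"linear":[-20,0,0],"twist":0},{"claw":0,"linear":[-10,0,0],"twist":0},{"claw":0,"linear":[0,0,0],"twist":0},{"claw":0,"linear":[0,0,0],"twist":0}]'
python3 w.py w5
python3 - <<'E'
from h import *
im,d=snapshot('side');cv2.imwrite('pics/side9.png',im[...,::-1])
a=cv2.imread('pics/side0.png');print('changed px in block area',(np.abs(a.astype(int)-im[...,::-1]).max(2)>60)[225:330,200:420].sum())
E
```

```text
clock: 17.13
tool_pos: [0.6641, 0.02, 0.0662]
orientation: [-36.2, 90.0, -9.5]
force: [-7.2, 0.6, 13.5]
opening: 0.0006
clock: 17.97
tool_pos: [0.664, 0.0202, 0.1714]
orientation: [28.8, 90.0, 55.5]
force: [0.2, -0.7, -0.8]
opening: 0.0007
disc 4398 [ 38. 197.] [ 0.8682 -0.352   0.0265] [0.147 0.164 0.016]
disc 65 [453. 163.] [0.5792 0.141  0.0236] [0.032 0.013 0.005]
disc 112 [560. 241.] [0.5819 0.3752 0.0262] [0.019 0.058 0.017]
disc 222 [607. 325.] [0.667  0.6899 0.0261] [0.092 0.006 0.017]
green_liner 3224 [288.  20.] [ 0.5222 -0.0899  0.0058] [0.062 0.076 0.003]
green_btn 1249 [315. 196.] [0.6648 0.0169 0.0693] [0.032 0.032 0.007]
red 1304 [247. 152.] [ 0.6558 -0.0539  0.068 ] [0.032 0.032 0.01 ]
red 117 [469. 394.] [0.8567 0.3891 0.0632] [0.027 0.052 0.006]
17.9667 [0.66401996 0.02017781 0.17135031] [[0.0, -0.45, 0.893], [0.001, 0.893, 0.45], [-1.0, 0.0, 0.001]]
changed px in block area 0
```

View pics/side9.png

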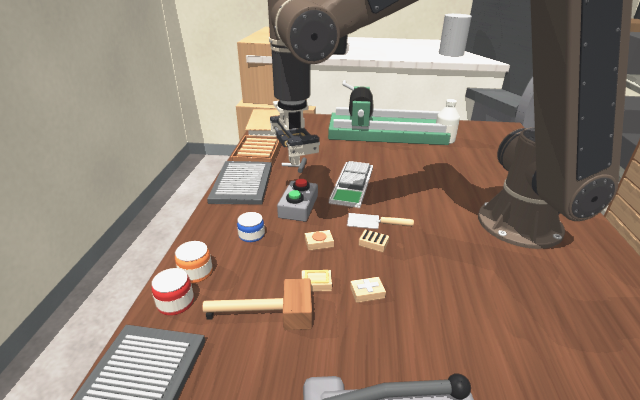

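The side view shows everything where it was, the green button at (295,195) up again, and the gripper clear above the call box. With the extra 0.5 mm commanded, z stayed at 66.2 mm and the force rose, so the button did reach its stop.

```bash
python3 -c "
from plant import *
print(close_job())"
```

```text
the job is handed in; nothing more can be done
None
```

The job is done and handed in at about 18 s of the 56 s allowed. I pointed at the copper-disc block, then at the empty place in the tray, and then pressed and released the green button.

- **Disc block:** the closed fingertips held still for about 2.5 s, about 25 mm above the disc and within about 2 mm of its middle.
- **Empty place:** they held still for about 2.5 s, about 25 mm above the liner and within about 3 mm of its middle. I crossed between points at about 0.15 m height.
- **Green button:** I pressed it to its hard stop. The fingertips stopped at z = 66.2 mm with 11–13.5 N of vertical force, and a further 0.5 mm of commanded travel did not move them. I then lifted to 0.17 m.

**Last checks:**
- **Button:** the green button's top measured level with the red one or slightly higher, so it had come back up.
- **Surroundings:** the side view showed no changed pixels around the blocks, blue-banded tin and mallet head. The tray, type and rest of the bench looked unmoved by eye.
- **Force:** wrist force was about zero at the end, so the robot was touching nothing.

**Disagreements:** the object detector mislabelled the green button in the scene view, so I used colour and depth positions instead. Those agreed between cameras to within about 6 mm. No check failed.

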